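Hold a sample reader's lid at its balance point

TASK

The lid stay of the bench colour reader has been taken off, so its lid falls either way and must be held while a colleague fits the new stay. First, with the lid still shut, turn the spring-return lid-release knob clockwise fully to its stop, keep it there a moment, then let go so that it springs back; next take the lid's bar handle between the fingers, swing the lid up to its balance point, straight upright, and hold it still there, without letting it fall over backwards or slam shut and without disturbing the things on the bench beside it. The program finishes while gripping the handle: do not let go of it.

Things in the scene. Friction and masses are not known exactly. Their poses are not given: they have to be found in the camera images.
- reader: White bench instrument, fixed; place and yaw vary. Origin on the bench; it spans x -80 to 148 mm, y -150 to 150 mm, z 0 to 110 mm in its frame: x to its back (hinge side), y to its left, z up. On its left (y -50 to 140 mm) an open sample chamber under the lid, on its right a control block, flat top 110 mm high, with the knob. The lid's handle overhangs its front (-x).
- lid (a joint): Lid angle, rad: 0 shut (level), grows as it opens upward about the hinge at the back, 1.571 straight upright, 2.2 fallen back on its stop. Flat grey plate 165 x 190 x 12 mm, about 0.5 kg (varies), hinge almost frictionless; its centre of mass is in its mid-plane, so it balances at 1.571: below that it falls shut, above it falls back.
- lid_bar (a point): Middle of the lid's handle: round steel bar 12 mm thick, 140 mm long, parallel to the hinge (reader's y), 225 mm from the hinge axis in the lid's plane, a 12 mm rod at each end joining it to the lid; open gap of 49 mm between bar and lid edge. Shut: 118 mm above the bench, at x -135, y 45 mm of the reader; upright: 343 mm above the bench. The bar can turn between the fingers.
- lid_hinge (a point): Middle of the lid's hinge axis, fixed on the reader at x = 90, y = 45, z = 118 mm of its frame. The axis runs along the reader's y.
- knob (a joint): Angle of the knob in rad: 0 at rest, grows as it is turned clockwise seen from above, hard stop at 1.05. A spring brings it back to 0 when let go; turning takes 0.03 N m at rest rising to 0.11 N m at the stop.
- knob_grip (a point): On the knob's vertical axis at the height to grip: 144 mm above the bench, x -10, y -100 mm of the reader. Black knob: round foot 42 mm in diameter, 12 mm high, with an upright bar grip 44 mm long, 14 mm thick, top 156 mm above the bench. At rest its length lies along the reader's x: grip it across the 14 mm (along the reader's y).
- scale: Bystander: black flat kitchen scale 130 x 190 x 19 mm, to the reader's left. Origin at the centre of its underside.
- beaker: Bystander: glass beaker, 70 mm in diameter, 110 mm high, standing on the scale. Origin at the centre of its underside.
- stay: Bystander: the lid stay, a steel rod 168 mm long with an eye at each end, lying on the bench to the reader's right. Origin at its middle on the bench.
- jar: Bystander: capped glass sample jar, 60 mm in diameter, 90 mm high, to the reader's right. Origin at the centre of its underside.

How it is judged:
By the outcome, as a careful person would: the job done as asked, in the order asked, and still so for the second after the job is handed in, while the arm keeps its last pose, push and grip.
It also fails if it takes over 56 s, if anything falls off the work surface, if the arm or the gripper's body presses on something with over 40 N, if the wrist force passes 120 N, or if a joint passes its speed limit or range.

ROBOT

A 6-joint arm with a two-finger parallel gripper is mounted at the origin on the work surface. World frame = base frame: x ahead of the robot, y to its left, z up, the work surface at z = 0. Lengths are in mm, angles in degrees, forces in N, time in s.
With the tool pointing down it reaches from about 350 to 850 mm from the base axis. Payload 8.1 kg.
Tool frame: the origin (TCP) lies midway between the tips of the shut fingers; the grasp point (between the pads) lies 19 mm behind it (grip_point_offset is the distance from the TCP to the grasp point, in mm); x points along the fingers, z is the direction in which the jaws open and shut, and the axes are right-handed (so a half turn about x gives the same grasp; the last joint's range is limited). The gripper opens to 85 mm and grips with 20 to 120 N. Pads are 22 mm wide; open, the fingers measure 114 mm over their backs; the gripper's body (76 mm by 85 mm) begins 54 mm behind the grasp point. The pads swing forward as they close: fully open they stand 13 mm farther back than shut.
Start: joints at [61.284, 7.471, 85.268, -0, 87.261, -4.893], TCP at [242.333, 548.89, 231.292] pointing down, gripper open.
Joint ranges: [-169.43, 169.43], [-51.17, 129.36], [1.28, 143.12], [-76.62, 256.62], [0, 156.53], [-152.29, 152.29]. Speed limits (degrees/s): [136.94, 136.94, 159.86, 180, 180, 180].

INTERFACE

Orientations are given as [roll, pitch, yaw] about the fixed x, y, z axes, in that order (R = Rz(yaw) Ry(pitch) Rx(roll)).
In Python, from bench import sense, snapshot, hand_in, grip_point_offset gives the robot as it stands.
- The arm moves only by the tool carry_out, never from a script. Its argument "rows" is one flat list of numbers, 7 for each row, row after row: the turn, a rotation vector about the tool's x, y, z in units of 8 degrees (1.0 is 8 degrees), then the shift along the tool's x, y, z in units of 25 mm (1.0 is 25 mm), then the gripper command: -1 is fully open, 1 is shut, values between are in proportion. A call has 1 to 5 rows; each row is the pose to reach, as a shift and turn from the pose commanded when the call began, along the tool's axes at that moment; what a row does not reach only later rows make up. A row lasts 1/10 s, in which the tool goes at most 50 mm and 8.59 degrees, less where a joint would pass 70% of its speed; a pose out of reach is approached as far as the arm can. A call with a gripper value outside its range is refused whole. The fingers move at their own pace and stop on an object; "force" is the grip in N (left out, the last holds). Time passes only in rows, so rows that repeat a pose let the fingers close. It gives the time, the measured TCP pose, the force and the opening at its end, in the units of the state.
- sense(): the state, without advancing time (a new reading comes with each control period).
- snapshot(name): name is "side" or "top" or "wrist"; returns a dict with "color" (384x512x3 uint8, red, green, blue), "fx", "fy", "cx", "cy" (pixels), "rvec" (rotation vector, rad) and "tvec" (3), from world to camera coordinates, as OpenCV has them; the wrist camera has in their place "T_tool_cam" (4x4, takes a point from camera to tool coordinates, whose origin is the TCP and whose axes are the tool frame's). Camera axes: x right, y down, z forward; pixel columns grow to the right and rows downward; lengths in mm; the calibration is good to about 2 mm. A picture is of the moment at which its call begins: read the wrist's pose just before it. There is no depth.
- hand_in(): hands the job in, once; it reports no verdict.
The state is a dict: "time": time; "joint_pos": joint angles; "qd": joint speeds; "joint_efforts": joint torques, N m; "tool_pos": TCP position; "tcp_rot": TCP orientation; "ft_force": force on the tool from outside, world axes, zero at the start; "wrist_torque": the same for the moment, N m; "finger_gap": finger opening in mm.
Only numpy, scipy, OpenCV 4.12 (cv2) and the standard library are available. Lean on these libraries where they do the work, as an engineer would, in place of code of your own. Each camera call takes 0.05 s, during which the arm holds its last target.

## Working session

There is one attempt and no reset: what is moved stays moved. The work goes in short steps, Python scripts to look and compute and a tool call to move; the robot and the scene stay as the last step left them, time stands still between calls to the robot, and variables do not carry over. Pictures are saved under pics/ and viewed, and the job is handed in when it is done.

Besides the shell and the picture viewer there is one more tool, called after "Emit:" in YAML: its name, and indented under it one key for each argument. carry_out: Moves the arm, as the interface text tells. Its arguments: {"type":"object","properties":{"rows":{"type":"array","items":{"type":"number"}},"force":{"type":"number"}},"required":["rows"]}

```bash
ls; mkdir -p pics; python3 - <<'E'
from bench import sense,snapshot,grip_point_offset
import cv2
print(grip_point_offset); print(sense())
for n in("top","side","wrist"):
    s=snapshot(n); cv2.imwrite(f"pics/{n}0.png",s["color"][:,:,::-1]); print(n,{k:v for k,v in s.items() if k!="color"})
E
```

```text
pics
18.700000000000003
{'time': 0.0, 'joint_pos': array([ 6.12835041e+01,  7.51560795e+00,  8.53314784e+01,  1.39732754e-03,
        8.72619738e+01, -4.89317074e+00]), 'qd': array([-0.03133647, -0.08358207,  0.03510326,  0.04882671, -0.00891323,
       -0.05086355]), 'joint_efforts': array([ 4.40968925e-04, -5.69399321e+01, -5.00552416e+01, -1.38982459e-04,
        1.51069608e-02,  9.25361223e-05]), 'tool_pos': array([242.04876683, 548.38858037, 230.21815613]), 'tcp_rot': array([ 174.37367577,   89.89093092, -119.44971745]), 'ft_force': array([-0.81934894, -0.80898114, -0.36120077]), 'wrist_torque': array([ 0.02148388, -0.04751702, -0.00756824]), 'finger_gap': 85.27461100451208}
top {'fx': 414.4316338480527, 'fy': 414.4316338480527, 'cx': 254.16718856448023, 'cy': 194.67991562155868, 'rvec': array([ 2.00702338, -2.1960622 ,  0.24877001]), 'tvec': array([ 96.91655504, 598.95397674, 936.21101047])}
side {'fx': 461.669423734362, 'fy': 461.669423734362, 'cx': 256.578933519074, 'cy': 187.5971714027715, 'rvec': array([ 2.06969411, -0.45637991,  0.27819303]), 'tvec': array([-511.65644668,  235.30944969, 1163.95160131])}
wrist {'fx': 295.0674441121406, 'fy': 295.0674441121406, 'cx': 256.05719884743854, 'cy': 190.0598521096626, 'T_tool_cam': array([[ 3.48599801e-04, -3.04998790e-01,  9.52352674e-01,
        -1.43217284e+02],
       [-8.33318633e-05, -9.52352738e-01, -3.04998780e-01,
         7.86075371e+01],
       [ 9.99999936e-01,  2.69611912e-05, -3.57406093e-04,
        -1.97497509e-01],
       [ 0.00000000e+00,  0.00000000e+00,  0.00000000e+00,
         1.00000000e+00]])}
```

View pics/top0.png

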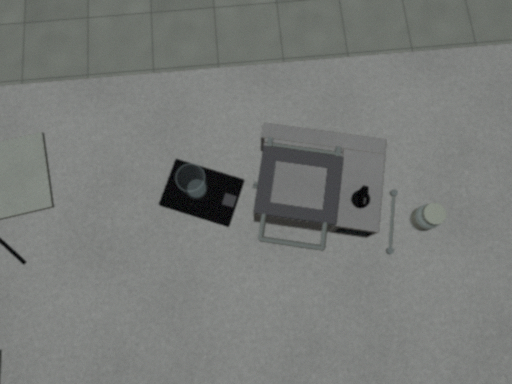

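View pics/side0.png

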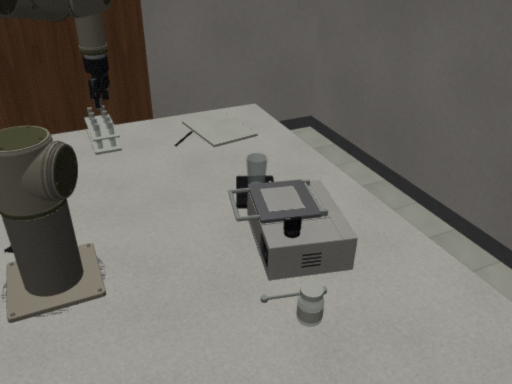

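View pics/wrist0.png

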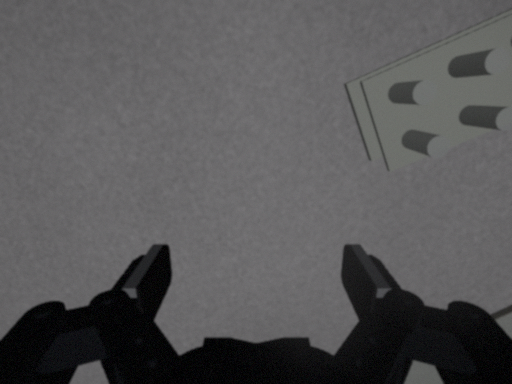

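The top view shows the reader spanning about (255–386, 124–235), with its bar from (261,240) to (325,247) and the knob near (361,197). I'll zoom in for a better fit.

```bash
python3 - <<'E'
import cv2
a=cv2.imread("pics/top0.png")[110:260,240:400]; cv2.imwrite("pics/top0z.png",cv2.convertScaleAbs(cv2.resize(a,None,fx=4.8,fy=4,interpolation=2)[:, :],alpha=1.7) if 0 else cv2.convertScaleAbs(cv2.resize(a,None,fx=4,fy=4,interpolation=2),alpha=1.7))
a=cv2.imread("pics/side0.png")[170:280,220:360]; cv2.imwrite("pics/side0z.png",cv2.convertScaleAbs(cv2.resize(a,None,fx=5,fy=5,interpolation=2),alpha=1.7))
E
```

```text
(no output)
```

View pics/top0z.png

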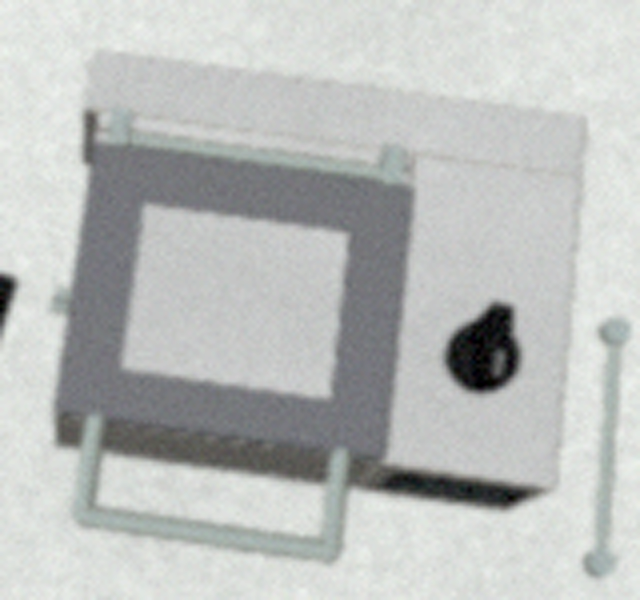

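View pics/side0z.png

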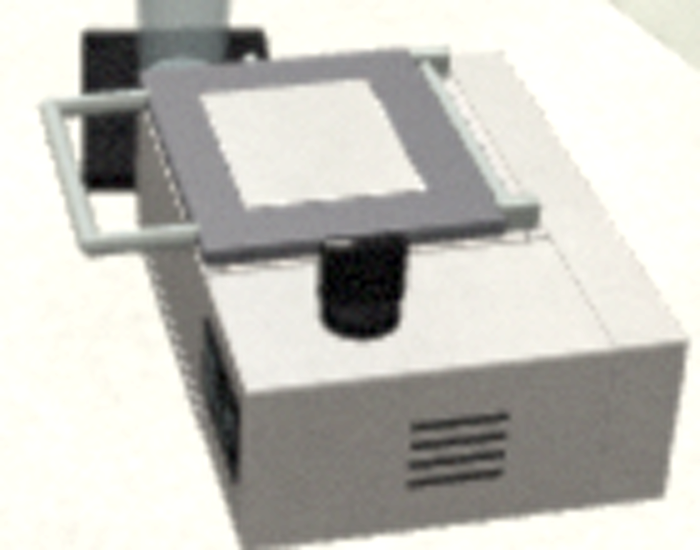

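```bash
cat > h.py <<'E'
import numpy as np,cv2
from scipy.spatial.transform import Rotation as R
from scipy.optimize import least_squares
from bench import sense,snapshot,grip_point_offset
def proj(s,P):
    K=np.array([[s["fx"],0,s["cx"]],[0,s["fy"],s["cy"]],[0,0,1]])
    return cv2.projectPoints(np.asarray(P,float),s["rvec"],s["tvec"],K,None)[0][:,0]
def r2w(p,P):
    P=np.atleast_2d(P).astype(float); c,s=np.cos(p[2]),np.sin(p[2])
    return np.c_[p[0]+c*P[:,0]-s*P[:,1],p[1]+s*P[:,0]+c*P[:,1],P[:,2]]
E
python3 - <<'E'
from h import *
t=snapshot("top");s=snapshot("side")
Pt=[[148,-150,110],[-80,-150,110],[-135,115,118],[-135,-25,118],[-80,140,124],[-80,-50,124]]
ut=np.array([[587,117],[553,488],[80,515],[335,550],[60,408],[385,460]])/4+[240,110]
Ps=[[-80,-150,110],[148,-150,110],[-80,140,124],[-80,-50,124],[-135,115,118],[-135,-25,118]]
us=np.array([[245,392],[687,343],[143,72],[208,250],[45,105],[88,245]])/5+[220,170]
f=lambda p:np.r_[proj(t,r2w(p,Pt))-ut,proj(s,r2w(p,Ps))-us].ravel()
r=min((least_squares(f,[600,0,y],loss='soft_l1') for y in(-2,-1,0,1,2,3)),key=lambda r:r.cost)
print(r.x,np.degrees(r.x[2]),r.cost);print(f(r.x).reshape(-1,2).round(1))
p=r.x;np.save("p.npy",p)
print("knob",r2w(p,[-10,-100,144]),"bar",r2w(p,[-135,45,118]),"up",r2w(p,[90,45,343]),"hinge",r2w(p,[90,45,118]))
st=sense();print(R.from_euler('xyz',st["tcp_rot"],degrees=True).as_matrix().round(3))
E
```

```text
[ 597.97792003 -105.246726      6.04348998] 346.2664696090768 10.516391774924886
[[ 0.2 -1.3]
 [ 0.9 -0.6]
 [ 0.4 -1.3]
 [-1.4 -0.7]
 [-1.9 -0.4]
 [ 0.3 -1. ]
 [-1.1  0.9]
 [-0.3  0.2]
 [-2.6 -0.1]
 [-2.2  1.1]
 [-0.4  1.2]
 [-0.9  0.7]]
knob [[ 564.52314938 -200.01369451  144.        ]] bar [[477.52082269 -29.48335952 118.        ]] up [[696.08815194 -82.89986056 343.        ]] hinge [[696.08815194 -82.89986056 118.        ]]
[[-0.    -0.915  0.404]
 [-0.001  0.404  0.915]
 [-1.     0.    -0.001]]
```

Emit:
carry_out:
  rows: [-0.3, 0, 0, 0, -1.4, -1.3, -1, -0.6, 0, 0, 0, -2.8, -2.6, -1, -0.9, 0, 0, 0, -4.2, -3.9, -1, -1.2, 0, 0, 0, -5.6, -5.2, -1, -1.27, 0, 0, 0, -7.0, -6.5, -1]

```text
time: 0.75
tool_pos: [337.0, 327.8, 231.2]
tcp_rot: [-70.4, 90.0, 6.0]
ft_force: [1.9, 0.4, 0.6]
finger_gap: 85.4
```

```bash
cat >> h.py <<'E'
def delta(T,yaw,verbose=True):
    "units to reach TCP T, pointing down, jaw(z) axis heading yaw deg"
    st=sense();A=R.from_euler('xyz',st["tcp_rot"],degrees=True)
    y=np.radians(yaw);z=np.array([np.cos(y),np.sin(y),0]);x=np.array([0,0,-1.]);B=np.c_[x,np.cross(z,x),z]
    d=A.as_matrix().T@(np.asarray(T)-st["tool_pos"])
    rv=(A.inv()*R.from_matrix(B)).as_rotvec(degrees=True)
    print("t",st["time"],"pos",st["tool_pos"].round(1),"j",st["joint_pos"].round(1),"gap",round(st["finger_gap"],1),"F",st["ft_force"].round(1))
    print("turn",(rv/8).round(3),"shift",(d/25).round(3))
E
python3 -c "
from h import *
delta([564,-200,231],76.3)"
```

```text
t 0.75 pos [337.  327.8 231.2] j [ 38.  -13.1 105.1  -0.   87.9 -38.5] gap 85.4 F [1.9 0.4 0.6]
turn [0.02  0.001 0.002] shift [ 1.000e-02 -1.377e+01 -1.840e+01]
```

Emit:
carry_out:
  rows: [0, 0, 0, 0, -1.2, -1.6, -1, 0, 0, 0, 0, -2.4, -3.2, -1, 0, 0, 0, 0, -3.6, -4.8, -1, 0, 0, 0, 0, -4.8, -6.4, -1, 0, 0, 0, 0, -6.0, -8.0, -1]

```text
time: 1.25
tool_pos: [435.7, 97.8, 231.5]
tcp_rot: [-64.5, 89.9, 11.9]
ft_force: [1.1, -0.0, -0.5]
finger_gap: 85.5
```

Emit:
carry_out:
  rows: [0, 0, 0, 0, -1.2, -1.6, -1, 0, 0, 0, 0, -2.4, -3.2, -1, 0, 0, 0, 0, -3.6, -4.8, -1, 0, 0, 0, 0, -4.8, -6.4, -1, 0, 0, 0, 0, -6.0, -8.0, -1]

```text
time: 1.75
tool_pos: [534.2, -132.2, 231.3]
tcp_rot: [-77.7, 90.0, -1.4]
ft_force: [1.4, 0.2, 1.2]
finger_gap: 85.5
```

```bash
python3 -c "
from h import *
delta([564,-200,231],76.3)"
```

```text
t 1.75 pos [ 534.2 -132.2  231.3] j [-19.2  -0.2  93.3   0.   86.9 -95.6] gap 85.5 F [1.4 0.2 1.2]
turn [0.002 0.001 0.003] shift [ 0.013 -1.798 -2.354]
```

Emit:
carry_out:
  rows: [0, 0, 0, 0, -1.2, -1.6, -1, 0, 0, 0, 0, -1.8, -2.35, -1, 0, 0, 0, 0, -1.8, -2.35, -1, 0, 0, 0, 0, -1.8, -2.35, -1]

```text
time: 2.15
tool_pos: [563.3, -197.7, 230.7]
tcp_rot: [63.9, 89.9, 140.2]
ft_force: [0.2, 0.4, 0.3]
finger_gap: 85.2
```

```bash
python3 - <<'E'
from h import *
delta([564,-200,231],76.3)
st=sense();s=snapshot("wrist");cv2.imwrite("pics/w1.png",s["color"][:,:,::-1])
A=np.eye(4);A[:3,:3]=R.from_euler('xyz',st["tcp_rot"],degrees=True).as_matrix();A[:3,3]=st["tool_pos"]
W=np.linalg.inv(A@s["T_tool_cam"]); s["rvec"]=R.from_matrix(W[:3,:3]).as_rotvec();s["tvec"]=W[:3,3]
p=np.load("p.npy")
P=[[-10+22,-93,156],[-10+22,-107,156],[-32,-93,156],[-32,-107,156],[-135,-25,118],[-80,-50,124],[-80,-150,110],[148,-150,110]]
u=proj(s,r2w(p,P));print(u.round(1))
im=cv2.resize(s["color"][:,:,::-1],None,fx=1.5,fy=1.5)
im=cv2.convertScaleAbs(im,alpha=1.6)
for a in u: cv2.drawMarker(im,tuple(int(v*1.5) for v in a),(0,0,255),0,8)
cv2.imwrite("pics/w1m.png",im)
E
```

```text
t 2.15 pos [ 563.3 -197.7  230.7] j [ -24.3    7.1   85.7    0.    87.2 -100.6] gap 85.2 F [0.2 0.4 0.3]
turn [-0.003  0.004 -0.009] shift [-0.011 -0.047 -0.082]
[[262.5 228.5]
 [245.2 228.5]
 [262.9 175.9]
 [244.6 175.9]
 [349.8  35.7]
 [315.  109. ]
 [196.  108.3]
 [208.9 323.7]]
```

View pics/w1m.png

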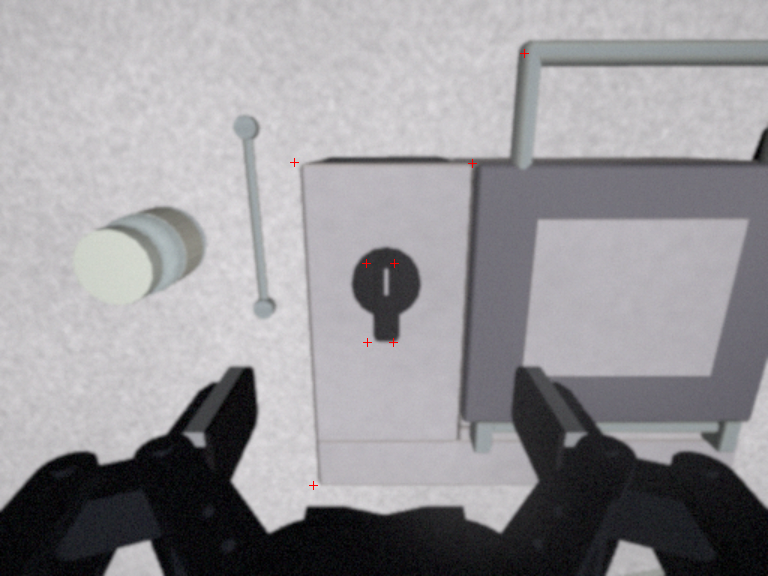

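```bash
python3 - <<'E'
from h import *
st=sense();s=snapshot("wrist");t=snapshot("top");sd=snapshot("side")
A=np.eye(4);A[:3,:3]=R.from_euler('xyz',st["tcp_rot"],degrees=True).as_matrix();A[:3,3]=st["tool_pos"]
W=np.linalg.inv(A@s["T_tool_cam"]); s["rvec"]=R.from_matrix(W[:3,:3]).as_rotvec();s["tvec"]=W[:3,3]
p=np.load("p.npy")
P=[[12,-93,156],[12,-107,156],[-80,-150,110],[148,-150,110],[-80,-50,124],[-135,-25,118]]
u=np.array([[399,340],[374,340],[302,165],[318,485],[476,166],[529,52]])/1.5
Pt=[[148,-150,110],[-80,-150,110],[-135,115,118],[-135,-25,118],[-80,140,124],[-80,-50,124]]
ut=np.array([[587,117],[553,488],[80,515],[335,550],[60,408],[385,460]])/4+[240,110]
fw=lambda p:(proj(s,r2w(p,P))-u).ravel()*.75
ft=lambda p:(proj(t,r2w(p,Pt))-ut).ravel()*2
for nm,f in(("w",fw),("w+t",lambda p:np.r_[fw(p)*2,ft(p)*.5])):
    r=least_squares(f,p,loss='soft_l1');q=r.x
    print(nm,q,np.degrees(q[2])-360,"knob",r2w(q,[-10,-100,144]).round(1),"bar",r2w(q,[-135,45,118]).round(1),"hinge",r2w(q,[90,45,118]).round(1))
    print(fw(q).reshape(-1,2).round(1).tolist(),ft(q).reshape(-1,2).round(1).tolist())
np.save("p2.npy",q)
k=r2w(q,[-10,-100,125.3])[0]
delta(k,np.degrees(q[2])-270)
E
```

```text
w [ 598.01411969 -101.42618297    6.04899314] -13.418222931573496 knob [[ 565.1 -196.4  144. ]] bar [[477.1 -26.3 118. ]] hinge [[696.  -78.5 118. ]]
[[0.2, 1.1], [-0.3, 1.1], [-1.6, -1.2], [0.2, 0.1], [0.7, -1.6], [0.2, 0.3]] [[-3.3, -3.2], [-1.1, -1.6], [-2.0, -1.6], [-5.6, -1.2], [-6.9, 0.1], [-2.4, -2.0]]
w+t [ 597.65504058 -101.59477409    6.0496051 ] -13.383159849474623 knob [[ 564.8 -196.6  144. ]] bar [[476.7 -26.6 118. ]] hinge [[695.6 -78.6 118. ]]
[[-0.0, 0.9], [-0.5, 0.9], [-1.9, -1.4], [0.1, 0.0], [0.4, -1.9], [-0.1, -0.1]] [[-3.2, -3.0], [-0.8, -1.3], [-1.8, -1.2], [-5.3, -0.9], [-6.7, 0.5], [-2.1, -1.7]]
t 2.35 pos [ 563.5 -196.4  231.5] j [ -24.1    7.    85.8    0.    87.2 -100.6] gap 85.5 F [ 0.7  0.3 -0.2]
turn [-0.024  0.001  0.001] shift [ 4.249 -0.051  0.006]
```

Emit:
carry_out:
  rows: [0, 0, 0, 1.5, 0, 0, -0.2, 0, 0, 0, 2.8, 0, 0, -0.2, 0, 0, 0, 3.7, 0, 0, -0.2, 0, 0, 0, 4.2, 0, 0, -0.2, 0, 0, 0, 4.2, 0, 0, -0.2]

```text
time: 2.85
tool_pos: [562.4, -196.4, 124.5]
tcp_rot: [78.7, 89.8, 155.1]
ft_force: [-0.1, 0.4, 0.3]
finger_gap: 51.2
```

Emit:
carry_out:
  rows: [0, 0, 0, 0, 0, 0, 0.3, 0, 0, 0, 0, 0, 0, 1, 0, 0, 0, 0, 0, 0, 1, 0, 0, 0, 0, 0, 0, 1, 0, 0, 0, 0, 0, 0, 1]
  force: 50

```text
time: 3.35
tool_pos: [565.0, -197.4, 128.6]
tcp_rot: [-80.4, 89.8, -4.0]
ft_force: [-0.9, 4.9, 6.0]
finger_gap: 13.1
```

```bash
python3 - <<'E'
from h import *
delta([564.8,-196.6,125.3],76.6)
s=snapshot("wrist");cv2.imwrite("pics/w2.png",cv2.convertScaleAbs(s["color"][:,:,::-1],alpha=1.6));s=snapshot("side");cv2.imwrite("pics/s2.png",cv2.convertScaleAbs(s["color"][:,:,::-1],alpha=1.6))
E
```

```text
t 3.35 pos [ 565.  -197.4  128.6] j [-2.420e+01  1.100e+01  9.220e+01  1.000e-01  7.660e+01 -1.006e+02] gap 13.1 F [-0.9  4.9  6. ]
turn [-0.03   0.004  0.023] shift [0.13  0.018 0.03 ]
```

View pics/w2.png

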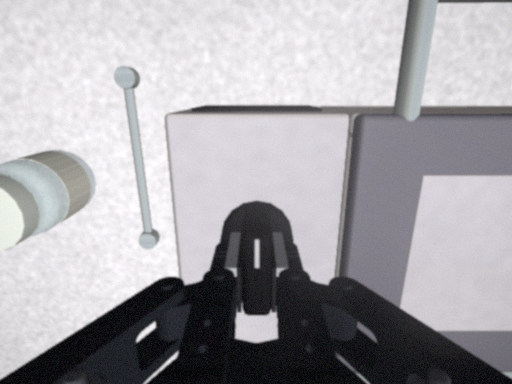

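Emit:
carry_out:
  rows: [0.7, 0, 0, -0.1, 0, 0, 1, 1.5, 0, 0, -0.1, 0, 0, 1, 2.4, 0, 0, -0.1, 0, 0, 1, 3.3, 0, 0, -0.1, 0, 0, 1, 4.0, 0, 0, -0.1, 0, 0, 1]

```text
time: 3.95
tool_pos: [565.0, -197.0, 128.7]
tcp_rot: [-31.4, 89.8, 12.7]
ft_force: [8.0, 2.6, -9.0]
finger_gap: 13.3
```

```bash
python3 - <<'E'
from h import *
delta([564.8,-196.6,127],16.6); print(sense()["wrist_torque"])
E
```

```text
t 3.95 pos [ 565.  -197.   128.7] j [-24.2  11.1  92.2   0.1  76.6 -68.3] gap 13.3 F [ 8.   2.6 -9. ]
turn [3.435 0.02  0.006] shift [0.068 0.019 0.006]
[ 0.34917651 -1.45502431  0.08246502]
```

Emit:
carry_out:
  rows: [0.9, 0, 0, 0, 0, 0, 1, 1.8, 0, 0, 0, 0, 0, 1, 2.7, 0, 0, 0, 0, 0, 1, 3.4, 0, 0, 0, 0, 0, 1, 3.8, 0, 0, 0, 0, 0, 1]

```text
time: 4.45
tool_pos: [565.3, -196.8, 128.7]
tcp_rot: [0.6, 89.8, 14.3]
ft_force: [9.6, 3.2, -10.9]
finger_gap: 12.9
```

Emit:
carry_out:
  rows: [0, 0, 0, 0, 0, 0, 1, 0, 0, 0, 0, 0, 0, 1, 0, 0, 0, 0, 0, 0, 1, 0, 0, 0, 0, 0, 0, 1, 0, 0, 0, 0, 0, 0, 1]

```text
time: 4.95
tool_pos: [565.3, -196.8, 128.7]
tcp_rot: [-1.5, 89.8, 12.6]
ft_force: [11.2, 3.9, -9.1]
finger_gap: 13.3
```

```bash
python3 - <<'E'
from h import *
delta([564.8,-196.6,127],16.6); print(sense()["wrist_torque"])
s=snapshot("wrist");cv2.imwrite("pics/w3.png",cv2.convertScaleAbs(s["color"][:,:,::-1],alpha=1.6))
E
```

```text
t 4.95 pos [ 565.3 -196.8  128.7] j [-24.2  11.1  92.2   0.1  76.6 -38.2] gap 13.3 F [11.2  3.9 -9.1]
turn [-0.321  0.023  0.001] shift [ 0.068  0.012 -0.016]
[ 0.43021796 -1.56654197  0.76796562]
```

View pics/w3.png

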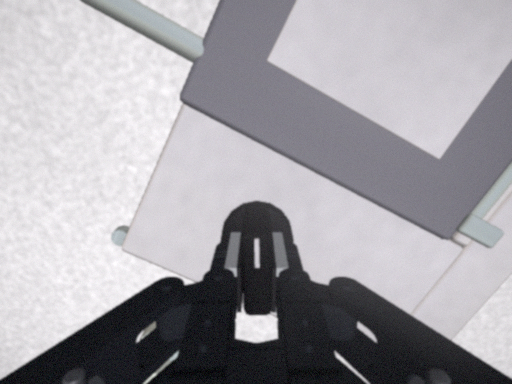

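Emit:
carry_out:
  rows: [0, 0, 0, 0, 0, 0, 1, 0, 0, 0, 0, 0, 0, 1, 0, 0, 0, 0, 0, 0, -1, 0, 0, 0, 0, 0, 0, -1, 0, 0, 0, 0, 0, 0, -1]

```text
time: 5.5
tool_pos: [563.8, -198.1, 129.4]
tcp_rot: [-67.8, 89.9, -53.9]
ft_force: [0.5, -1.0, -0.6]
finger_gap: 56.2
```

Emit:
carry_out:
  rows: [0, 0, 0, 0, 0, 0, -1, 0, 0, 0, 0, 0, 0, -1, 0, 0, 0, 0, 0, 0, -1, 0, 0, 0, -1, 0, 0, -1, 0, 0, 0, -3, 0, 0, -1]

```text
time: 6.0
tool_pos: [560.6, -196.5, 199.2]
tcp_rot: [142.5, 89.4, 156.4]
ft_force: [0.2, -0.5, -0.0]
finger_gap: 85.1
```

```bash
python3 - <<'E'
from h import *
delta([476.7,-26.6,220],-13.4)
s=snapshot("wrist");cv2.imwrite("pics/w4.png",cv2.convertScaleAbs(s["color"][:,:,::-1],alpha=1.6))
E
```

```text
t 6.0 pos [ 560.6 -196.5  199.2] j [-24.3   8.   88.   -0.   84.5 -38.2] gap 85.1 F [ 0.2 -0.5 -0. ]
turn [ 3.416 -0.065 -0.029] shift [-0.773  7.409 -1.627]
```

View pics/w4.png

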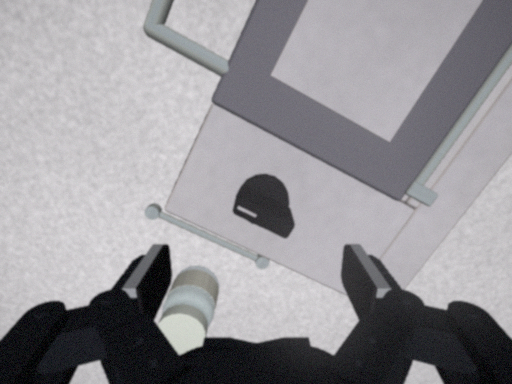

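The knob is back at rest, its grip parallel to the reader's side edge at (265,205). Next is the bar.

Emit:
carry_out:
  rows: [0.7, 0, 0, -0.3, 1.5, -0.3, -1, 1.4, 0, 0, -0.6, 3.0, -0.6, -1, 2.1, 0, 0, -0.7, 4.5, -0.9, -1, 2.8, 0, 0, -0.7, 6.0, -1.2, -1, 3.4, 0, 0, -0.7, 7.4, -1.6, -1]

```text
time: 6.55
tool_pos: [479.9, -26.6, 221.7]
tcp_rot: [8.8, 89.9, -4.7]
ft_force: [-0.5, 0.1, 0.5]
finger_gap: 85.3
```

Emit:
carry_out:
  rows: [0, 0, 0, 0, 0, 0, -1, 0, 0, 0, 0, 0, 0, -1, 0, 0, 0, 0, 0, 0, -1]

```text
time: 6.85
tool_pos: [480.8, -28.5, 221.6]
tcp_rot: [-17.6, 89.9, -30.8]
ft_force: [0.4, 0.4, 0.0]
finger_gap: 85.3
```

```bash
python3 - <<'E'
from h import *
delta([476.7,-26.6,220],-13.4)
st=sense();s=snapshot("wrist")
A=np.eye(4);A[:3,:3]=R.from_euler('xyz',st["tcp_rot"],degrees=True).as_matrix();A[:3,3]=st["tool_pos"]
W=np.linalg.inv(A@s["T_tool_cam"]); s["rvec"]=R.from_matrix(W[:3,:3]).as_rotvec();s["tvec"]=W[:3,3]
p=np.load("p2.npy")
P=[[-135,115,118],[-135,-25,118],[-80,140,124],[-80,-50,124],[-135,45,118],[-80,115,118],[-80,-25,118]]
u=proj(s,r2w(p,P));print(u.round(1)*1.5)
im=cv2.convertScaleAbs(cv2.resize(s["color"][:,:,::-1],None,fx=1.5,fy=1.5),alpha=1.6)
for a in u: cv2.drawMarker(im,tuple(int(v*1.5) for v in a),(0,0,255),0,8)
cv2.imwrite("pics/w5.png",im)
E
```

```text
t 6.85 pos [480.8 -28.5 221.6] j [ -9.5 -11.  104.3  -0.   86.6   3.8] gap 85.3 F [0.4 0.4 0. ]
turn [0.021 0.007 0.002] shift [ 0.064  0.035 -0.176]
[[377.1  157.05]
 [377.55 387.3 ]
 [485.55 106.2 ]
 [463.8  427.05]
 [377.4  281.7 ]
 [479.7  157.2 ]
 [464.55 387.45]]
```

View pics/w5.png

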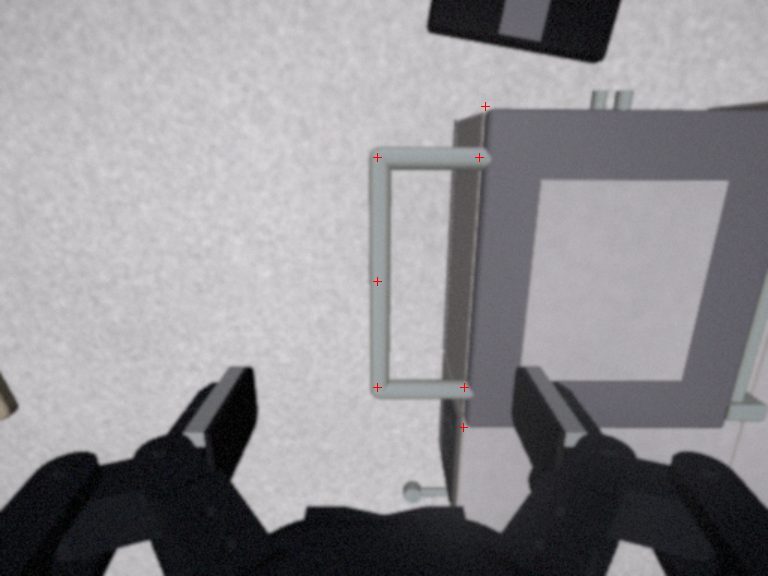

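Emit:
carry_out:
  rows: [0, 0, 0, 1.0, 0, -0.14, 0, 0, 0, 0, 2.5, 0, -0.14, 0, 0, 0, 0, 3.8, 0, -0.14, 0, 0, 0, 0, 4.6, 0, -0.14, 0, 0, 0, 0, 4.88, 0, -0.14, 0]

```text
time: 7.4
tool_pos: [475.2, -27.6, 96.3]
tcp_rot: [-174.5, 89.7, 172.2]
ft_force: [-0.7, -0.2, -0.1]
finger_gap: 42.3
```

Emit:
carry_out:
  rows: [0, 0, 0, 0, 0, 0, 0, 0, 0, 0, 0, 0, 0, 0.4, 0, 0, 0, 0, 0, 0, 1, 0, 0, 0, 0, 0, 0, 1, 0, 0, 0, 0, 0, 0, 1]
  force: 50

```text
time: 7.9
tool_pos: [478.3, -27.4, 101.1]
tcp_rot: [-0.8, 89.8, -14.0]
ft_force: [0.2, -1.0, 6.6]
finger_gap: 10.3
```

```bash
python3 - <<'E'
from h import *
delta([477.5,-26.8,99.3],-13.4)
s=snapshot("wrist");cv2.imwrite("pics/w6.png",cv2.convertScaleAbs(s["color"][:,:,::-1],alpha=1.6));s=snapshot("side");cv2.imwrite("pics/s6.png",cv2.convertScaleAbs(s["color"][:,:,::-1],alpha=1.6))
E
```

```text
t 7.9 pos [478.3 -27.4 101.1] j [ -9.4  -5.7 112.6  -0.   72.9   3.9] gap 10.3 F [ 0.2 -1.   6.6]
turn [0.017 0.024 0.   ] shift [ 0.07   0.014 -0.037]
```

View pics/w6.png

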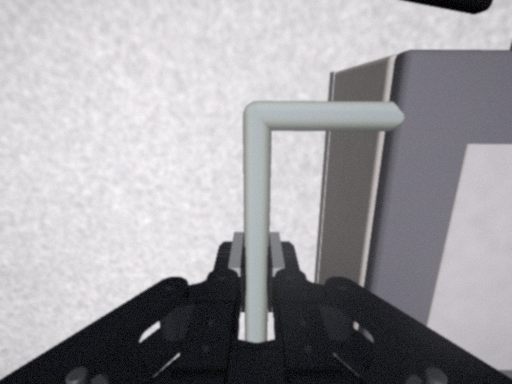

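View pics/s6.png

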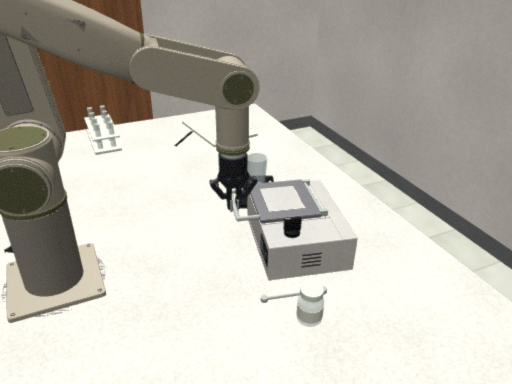

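```bash
python3 - <<'E'
import numpy as np
from scipy.optimize import least_squares
D=np.array([[242,548.4,230.5,61.28,7.5,85.3],[480.8,-28.5,221.6,-9.5,-11,104.3],[563.5,-196.4,231.3,-24.1,7,85.8],[478.3,-27.4,101.1,-9.4,-5.7,112.6],[565.3,-196.8,128.7,-24.2,11.1,92.2]])
for d in D: 
    a=np.radians(d[3]); print(d[0]*np.cos(a)+d[1]*np.sin(a), -d[0]*np.sin(a)+d[1]*np.cos(a), d[2], 180-d[4]-d[5])
A=[];b=[]
for d in D:
    a,q2,q3=np.radians(d[3:]);r=d[0]*np.cos(a)+d[1]*np.sin(a);q=q2+q3
    A+=[[1,0,np.sin(q2),np.sin(q),np.cos(q)],[0,1,np.cos(q2),np.cos(q),-np.sin(q)]];b+=[r,d[2]]
x,res,_,sv=np.linalg.lstsq(np.array(A),np.array(b),rcond=None);print(x,res,sv)
for T in([696,-79,324],):
    r=np.sqrt(T[0]**2+T[1]**2-49**2)
    f=lambda q:[x[0]+x[2]*np.sin(q[0])+x[3]*np.sin(q.sum())+x[4]*np.cos(q.sum())-r,x[1]+x[2]*np.cos(q[0])+x[3]*np.cos(q.sum())-x[4]*np.sin(q.sum())-T[2]]
    s=least_squares(f,np.radians([20,60]));print(np.degrees(s.x),180-np.degrees(s.x.sum()),s.cost)
E
```

```text
597.2231740749346 51.293667716984004 230.5 87.2
478.9099739861302 51.245749254002725 221.6 86.7
594.5781612897237 50.813582016340774 231.3 87.2
476.3525962620339 51.08673051213698 101.1 73.1
596.2943547322075 52.22425216793769 128.7 76.7
[  3.21291296 -50.9869033  367.42529742 549.80227582  56.02864493] [0.68714875] [3.85824012 3.15786588 0.3024382  0.16698237 0.15004771]
[23.0960416  57.24520638] 99.65875201409912 6.462348535570529e-27
```

Emit:
carry_out:
  rows: [0, 0, 0, -0.2, 0, 0, 1, 0, 0, 0, -0.78, 0, 0.03, 1, 0, 0, 0, -1.56, 0, 0.14, 1, 0, 0, 0, -2.33, 0, 0.31, 1, 0, 0, 0, -3.08, 0, 0.54, 1]

```text
time: 8.5
tool_pos: [490.9, -30.4, 177.3]
tcp_rot: [-4.6, 89.9, -17.9]
ft_force: [11.0, -3.7, -8.9]
finger_gap: 10.0
```

```bash
python3 - <<'E'
from h import *
delta([477.5,-26.8,99.3],-13.4)
print(sense()["wrist_torque"])
s=snapshot("side");cv2.imwrite("pics/s7.png",cv2.convertScaleAbs(s["color"][:,:,::-1],alpha=1.6))
E
```

```text
t 8.5 pos [490.9 -30.4 177.3] j [ -9.5  -7.8 106.2  -0.   81.5   3.8] gap 10.0 F [11.  -3.7 -8.9]
turn [0.017 0.017 0.001] shift [ 3.119  0.019 -0.561]
[-0.46761206 -1.40036236 -0.01641304]
```

View pics/s7.png

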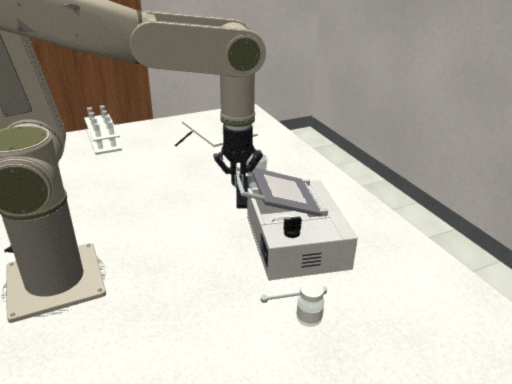

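Emit:
carry_out:
  rows: [0, 0, 0, -0.72, 0, 0.33, 1, 0, 0, 0, -1.42, 0, 0.7, 1, 0, 0, 0, -2.08, 0, 1.13, 1, 0, 0, 0, -2.7, 0, 1.61, 1, 0, 0, 0, -3.28, 0, 2.14, 1]

```text
time: 9.05
tool_pos: [538.9, -42.0, 259.2]
tcp_rot: [-171.9, 89.5, 174.8]
ft_force: [-22.0, 1.3, 16.7]
finger_gap: 10.2
```

```bash
python3 - <<'E'
from h import *
delta([477.5,-26.8,99.3],-13.4)
print(sense()["wrist_torque"])
E
```

```text
t 9.05 pos [538.9 -42.  259.2] j [-9.9 -1.9 92.  -0.  90.3  3.4] gap 10.2 F [-22.    1.3  16.7]
turn [ 0.018 -0.056  0.008] shift [ 6.415  0.035 -2.48 ]
[2.34743223e-01 3.67189972e+00 3.18752583e-05]
```

Emit:
carry_out:
  rows: [0, 0, 0, 0, 0, 0, 1, 0, 0, 0, 0.05, 0, -0.05, 1]

```text
time: 9.25
tool_pos: [538.7, -41.9, 259.0]
tcp_rot: [-168.1, 89.8, 178.6]
ft_force: [-21.0, 2.2, 16.4]
finger_gap: 9.9
```

```bash
python3 - <<'E'
from h import *
delta([477.5,-26.8,99.3],-13.4)
s=snapshot("wrist");cv2.imwrite("pics/w8.png",cv2.convertScaleAbs(s["color"][:,:,::-1],alpha=1.6));s=snapshot("side");cv2.imwrite("pics/s8.png",cv2.convertScaleAbs(s["color"][:,:,::-1],alpha=1.6))
E
```

```text
t 9.25 pos [538.7 -41.9 259. ] j [-9.9 -2.1 92.3 -0.  90.1  3.4] gap 9.9 F [-21.    2.2  16.4]
turn [ 0.018 -0.03   0.006] shift [ 6.4    0.032 -2.495]
```

View pics/s8.png

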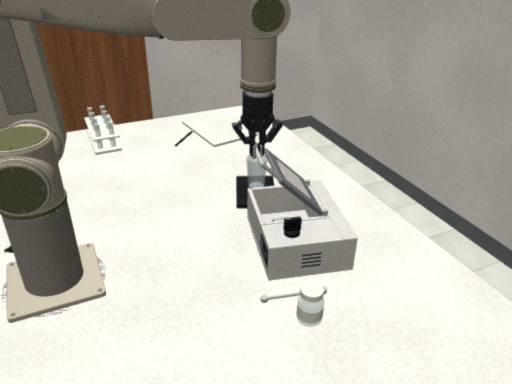

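View pics/w8.png

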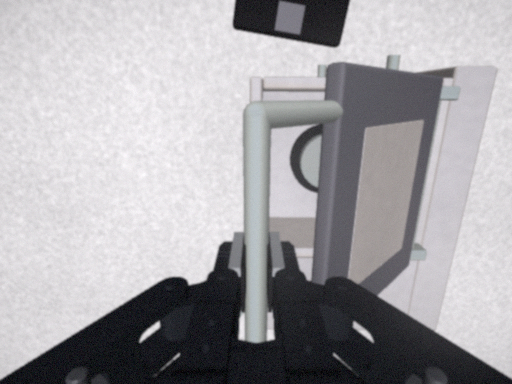

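Emit:
carry_out:
  rows: [0, 0, 0, -0.08, 0, -0.08, 1, 0, 0, 0, -0.61, 0, 0.5, 1, 0, 0, 0, -1.1, 0, 1.13, 1, 0, 0, 0, -1.53, 0, 1.8, 1]

```text
time: 9.75
tool_pos: [583.8, -52.7, 296.9]
tcp_rot: [-144.4, 89.9, -157.6]
ft_force: [-8.5, -2.2, 8.6]
finger_gap: 10.0
```

```bash
python3 - <<'E'
from h import *
delta([477.5,-26.8,99.3],-13.4)
E
```

```text
t 9.75 pos [583.8 -52.7 296.9] j [-10.1   4.4  81.8  -0.1  93.9   3.1] gap 10.0 F [-8.5 -2.2  8.6]
turn [ 0.016 -0.01   0.007] shift [ 7.912  0.039 -4.367]
```

Emit:
carry_out:
  rows: [0, 0, 0, -0.31, 0, 0.55, 1, 0, 0, 0, -0.57, 0, 1.12, 1, 0, 0, 0, -0.79, 0, 1.71, 1, 0, 0, 0, -0.96, 0, 2.31, 1, 0, 0, 0, -1.09, 0, 2.93, 1]

```text
time: 10.25
tool_pos: [656.2, -70.0, 324.0]
tcp_rot: [-51.5, 89.9, -64.8]
ft_force: [-3.9, -3.7, 8.2]
finger_gap: 10.3
```

```bash
python3 - <<'E'
from h import *
delta([477.5,-26.8,99.3],-13.4)
h=np.load("p2.npy");H=r2w(h,[90,45,118])[0];ax=r2w(h,[1,0,0])[0]-r2w(h,[0,0,0])[0]
d=sense()["tool_pos"]+[0,0,18.7]-H;print("angle",90+np.degrees(np.arctan2(d@ax,d[2])),"r",np.hypot(d@ax,d[2]))
s=snapshot("top");cv2.imwrite("pics/t9.png",cv2.convertScaleAbs(s["color"][:,:,::-1],alpha=1.6));s=snapshot("side");cv2.imwrite("pics/s9.png",cv2.convertScaleAbs(s["color"][:,:,::-1],alpha=1.6))
E
```

```text
t 10.25 pos [656.2 -70.  324. ] j [-10.5  15.9  66.1  -0.1  97.9   2.8] gap 10.3 F [-3.9 -3.7  8.2]
turn [0.012 0.006 0.007] shift [ 8.982  0.046 -7.36 ]
angle 79.80757941581825 r 228.31007791165547
```

View pics/s9.png

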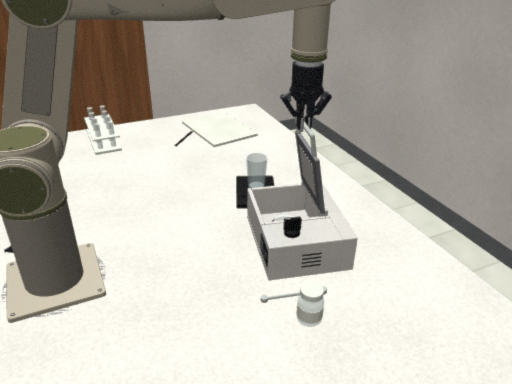

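View pics/t9.png

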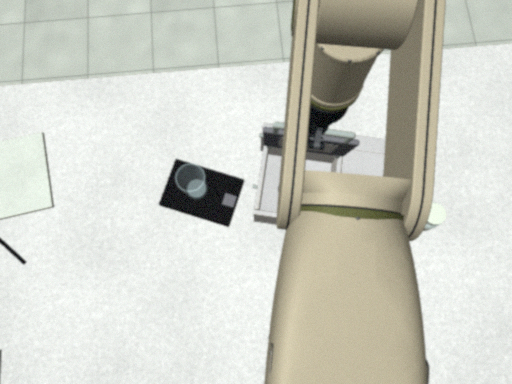

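Emit:
carry_out:
  rows: [0, 0, 0, -0.05, 0, 0.5, 1, 0, 0, 0, -0.09, 0, 0.95, 1, 0, 0, 0, -0.12, 0, 1.3, 1, 0, 0, 0, -0.14, 0, 1.52, 1, 0, 0, 0, -0.14, 0, 1.62, 1]

```text
time: 10.85
tool_pos: [695.6, -79.5, 327.1]
tcp_rot: [-49.1, 89.9, -62.4]
ft_force: [-3.3, -4.0, 6.4]
finger_gap: 10.0
```

Emit:
carry_out:
  rows: [0, 0, 0, 0, 0, 0, 1, 0, 0, 0, 0, 0, 0, 1, 0, 0, 0, 0, 0, 0, 1]

```text
time: 11.15
tool_pos: [695.2, -79.4, 327.1]
tcp_rot: [-49.9, 89.9, -63.2]
ft_force: [-2.3, -4.2, 5.1]
finger_gap: 9.7
```

```bash
python3 - <<'E'
from h import *
delta([477.5,-26.8,99.3],-13.4)
s=snapshot("side");cv2.imwrite("pics/s10.png",cv2.convertScaleAbs(cv2.resize(s["color"][70:250,210:370,::-1],None,fx=3.3,fy=3.3,interpolation=2),alpha=1.6))
p=np.load("p2.npy");print(proj(s,r2w(p,[[90,-50,118],[90,-25,343],[90,115,343],[90,-50,288],[84,-50,288],[96,-50,288]])).round(1))
s=snapshot("wrist");cv2.imwrite("pics/w10.png",cv2.convertScaleAbs(s["color"][:,:,::-1],alpha=1.6))
E
```

```text
t 11.15 pos [695.2 -79.4 327.1] j [-10.7  22.6  57.7  -0.1  99.7   2.6] gap 9.7 F [-2.3 -4.2  5.1]
turn [0.01  0.007 0.008] shift [ 9.103  0.053 -8.968]
[[321.5 215.4]
 [326.  133.5]
 [308.8 112.6]
 [327.4 158.2]
 [325.1 158.4]
 [329.7 158. ]]
```

View pics/s10.png

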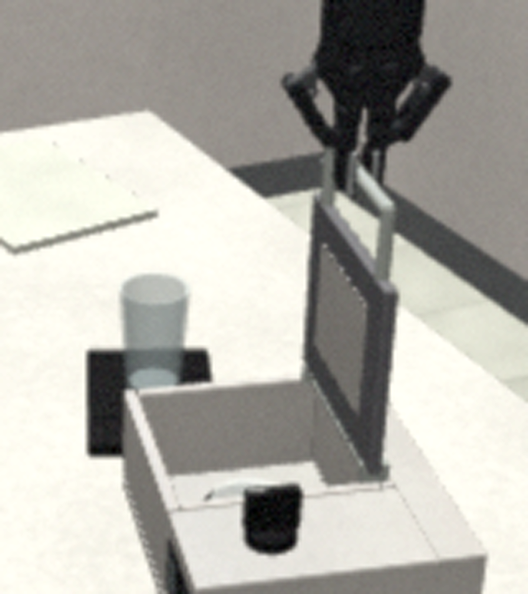

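View pics/w10.png

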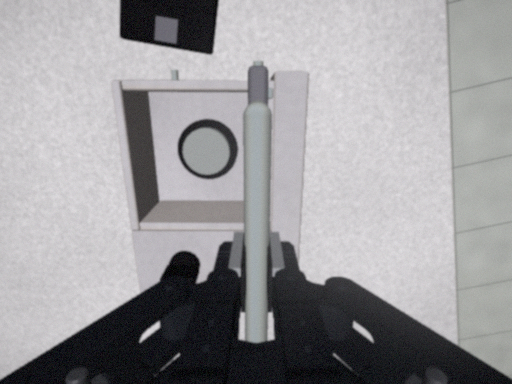

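Emit:
carry_out:
  rows: [0, 0, 0, 0, 0, 0.04, 1, 0, 0, 0, 0, 0, 0.04, 1, 0, 0, 0, 0, 0, 0.04, 1, 0, 0, 0, 0, 0, 0.04, 1, 0, 0, 0, 0, 0, 0.04, 1]

```text
time: 11.75
tool_pos: [696.1, -79.6, 327.1]
tcp_rot: [-52.5, 89.9, -65.9]
ft_force: [-3.2, -4.4, 6.0]
finger_gap: 10.0
```

Emit:
carry_out:
  rows: [0, 0, 0, 0, 0, 0, 1, 0, 0, 0, 0, 0, 0, 1, 0, 0, 0, 0, 0, 0, 1, 0, 0, 0, 0, 0, 0, 1, 0, 0, 0, 0, 0, 0, 1]

```text
time: 12.25
tool_pos: [696.1, -79.6, 327.1]
tcp_rot: [-54.7, 89.9, -68.0]
ft_force: [-2.9, -4.1, 6.1]
finger_gap: 9.6
```

```bash
python3 - <<'E'
from h import *
delta([477.5,-26.8,99.3],-13.4); print(sense()["qd"].round(2))
s=snapshot("wrist");cv2.imwrite("pics/w11.png",cv2.convertScaleAbs(cv2.resize(s["color"][40:240,180:340,::-1],None,fx=3,fy=3,interpolation=2),alpha=1.6))
s=snapshot("side");cv2.imwrite("pics/s11.png",cv2.convertScaleAbs(s["color"][:,:,::-1],alpha=1.6))
E
```

```text
t 12.25 pos [696.1 -79.6 327.1] j [-10.7  22.7  57.5  -0.1  99.7   2.6] gap 9.6 F [-2.9 -4.1  6.1]
turn [0.011 0.006 0.008] shift [ 9.105  0.054 -9.003]
[-0.14 -0.01  0.15 -0.08  0.05  0.01]
```

View pics/w11.png

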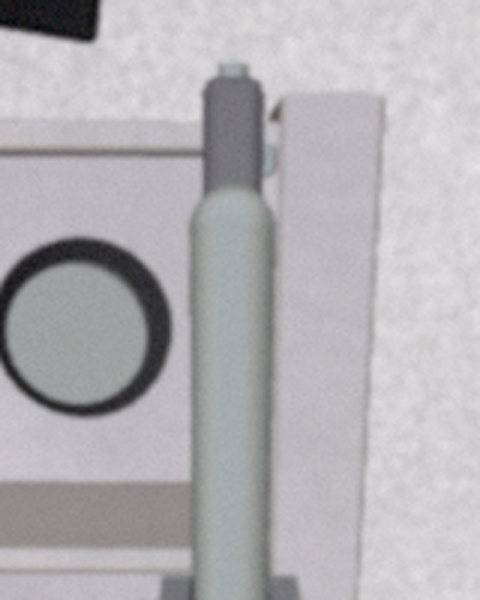

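View pics/s11.png

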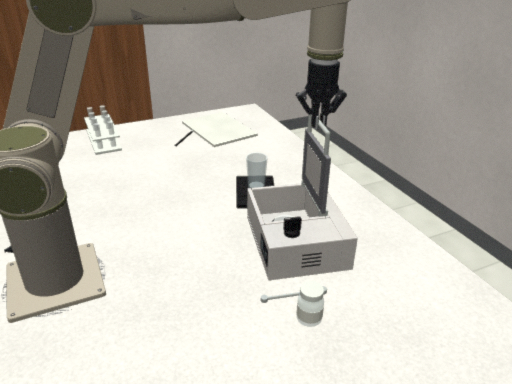

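The wrist view shows the lid directly under the bar, both centred at about x 232 in the crop, so the lid is upright. In the side view the bystanders haven't moved and the knob is at rest. Handing in.

```bash
python3 -c "
from bench import *
print(hand_in())"
```

```text
the job is handed in; nothing more can be done
None
```

The knob was turned and released first, and the lid is now held upright by its handle. I handed the job in at about 12.4 s, with the gripper still closed on the bar.

- **Knob:** I turned it clockwise about 62°, which brought it hard against its stop: the twisting moment rose to about 0.8 N m, well above the spring's 0.11 N m. I held it there for over half a second and then opened the fingers. The next wrist picture showed it back at rest.
- **Lid:** I gripped the bar at 50 N and swung the lid up slowly. The final pose is within about 0.5° of upright: the tool position relative to the hinge, and the lid lying directly below the bar in the wrist picture, both agree. At the end the arm was still, with about 8 N at the wrist.
- **Bench items:** the scale, beaker, stay and jar look unmoved in the last side picture.

Some readings were less clean:
- **Camera fit:** the top and wrist cameras placed the reader about 3–4 mm apart, so I went mainly by the wrist camera.
- **Force on the swing:** it rose to about 27 N near 45°, because the path ran slightly inside the true arc. I corrected this.
- **Grip width:** the finger opening read about 10 mm on the 12 mm bar, but the pictures show the bar between the pads.

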